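# Run down the wing screw of a gold-bar test stand

### The arm

A 6-joint arm with a two-finger parallel gripper is mounted at the origin on the work surface. World frame = base frame: x ahead of the robot, y to its left, z up, the work surface at z = 0. Lengths are in m, angles in rad, forces in N, time in s.
With the tool pointing down it reaches from about 0.325 to 0.775 m from the base axis. Payload 5.5 kg.
Tool frame: the origin (TCP) lies at the very end of the fingers, on their centre line; the grasp point (between the pads) lies 19 mm behind it; y points along the fingers, x is the direction in which the jaws open and shut, and the axes are right-handed (so a half turn about y gives the same grasp; the last joint's range is limited). The gripper opens to 85 mm and grips with 20 to 120 N. Pads are 22 mm wide; open, the fingers measure 114 mm over their backs; the gripper's body (76 mm by 85 mm) begins 54 mm behind the grasp point. The pads swing forward as they close: fully open they stand 13 mm farther back than shut.
Start: joints at [1.267, 0.091, 1.231, -0, 1.82, -0.057], TCP at [0.147, 0.582, 0.231] pointing down, gripper open.
Joint ranges: [-2.87, 2.87], [-0.86, 2.18], [0.17, 2.46], [-1.51, 4.65], [0.06, 2.69], [-2.65, 2.65]. Speed limits (rad/s): [2.57, 2.57, 3.01, 3.14, 3.14, 3.14].

### API

Orientations are given as a unit quaternion [x, y, z, w].
In Python, from cell import r, eyes, finish_job gives the robot as it stands.
- The arm moves only by the shell command python3 -m pendant 'ROWS' [OPENING] [FORCE]. ROWS is JSON, a list of rows, each an object with "offset": the shift along the tool's x, y, z in m, a list of three; "dr": the turn, a rotation vector about the tool's x, y, z in rad, a list of three. In form: [{"offset": [x, y, z], "dr": [wx, wy, wz]}, ...]. A call has 1 to 12 rows; each row shifts and turns the commanded pose from where the row before left it, along the tool's axes as they then stand; what a row does not reach is not made up. A row lasts 1/10 s, in which the tool goes at most 50 mm and 8.59 degrees, less where a joint would pass 70% of its speed; a pose out of reach is approached as far as the arm can. A call is refused whole if a number of a shift passes 0.05 or a number of a turn 0.15, either way. A call with a gripper value outside its range is refused whole. OPENING is the finger opening in m, from 0 to 0.0854, set as the call begins (- or left out, the last holds). The fingers move at their own pace and stop on an object; FORCE is the grip in N (left out, the last holds). Time passes only in rows, so rows that do not move let the fingers close. It gives the time, the measured TCP pose, the force and the opening at its end, in the units of the state.
- r.get_state(): the state, without advancing time (a new reading comes with each control period).
- eyes.snapshot(name): name is "scene" or "side" or "wrist"; returns the picture (420x560x3 uint8, red, green, blue); there is no depth.
- eyes.camera_params(name): a dict with "fx", "fy", "cx", "cy" (pixels), "R" (3x3) and "t" (3): a world point X has camera coordinates R X + t; the wrist camera has in their place "T_tool_cam" (4x4, takes a point from camera to tool coordinates, whose origin is the TCP and whose axes are the tool frame's). Camera axes: x right, y down, z forward; pixel columns grow to the right and rows downward; lengths in m; the calibration is good to about 2 mm. A picture is of the moment at which its call begins: read the wrist's pose just before it. camera_params takes no time and is no camera call.
- finish_job(): hands the job in, once; it reports no verdict.
The state is a dict: "time_s": time; "q": joint angles; "qd": joint speeds; "joint_torque": joint torques, N m; "position": TCP position; "tool_rot": TCP orientation; "wrist_force": force on the tool from outside, world axes, zero at the start; "ft_torque": the same for the moment, N m; "width": finger opening in m.
Only numpy, scipy, OpenCV 4.12 (cv2) and the standard library are available. Lean on these libraries where they do the work, as an engineer would, in place of code of your own. Each camera call takes 0.05 s, during which the arm holds its last target. There are 200 camera calls.

### The job

At the gold counter, a small gold bar lies in the test stand: turn the loose wing screw on top of the stand clockwise (seen from above), pushing its wings round with a fingertip stroke after stroke, until it comes up against its stop and the foot presses on the bar. Only push the wings, never pinch or grip them; do not touch the bar in the stand, and leave everything else on the counter where it is.

Things in the scene. Friction and masses are not known exactly. Their poses are not given: they have to be found in the camera images.
- stand: The bar test stand, a fixed grey and dark steel C-frame. Origin on the counter, exactly below the vertical screw axis; its x axis points from the screw to the pillar. Base plate 150 (x) x 120 (y) x 14 mm, centred on the origin. Its overhanging arm, 36 mm wide, top 82 mm above the counter, runs from the pillar to 38 mm beyond the screw axis; the wing screw stands on it.
- pillar_top (a point): Top centre of the stand's pillar, 48 mm from the screw axis (stand's +x side), 126 mm above the counter, higher than the wings. The pillar measures 26 (x) x 36 (y) mm, its face 35 mm from the axis, so a finger cannot pass round behind the screw; the wings are free to reach from all other sides.
- wing_screw (a joint): Turn of the wing screw in rad: grows clockwise seen from above, which screws it down 5 mm per full turn. It ends at a firm stop at 8.0; it starts somewhere from 0 to 2. It turns against light steady friction (about 1.5 N at a wing), stays where it is left, and can also be turned back.
- screw_hub (a point): On the screw axis, half-way up the wings, 103.5 mm above the counter at joint value 0 and 6.4 mm lower at the stop. The hub is 26 mm wide, its top 4 mm above this point.
- wing_a (a point): Centre of one of the screw's two upright wings: a round steel ear 23 mm across and 6 mm thick, 20.5 mm from the axis (wings measure 64 mm from tip to tip; they reach 11.5 mm above and below this point). A wing is a flat plate in the vertical plane through the axis, pushed on its flat side.
- wing_b (a point): Centre of the other wing, just the same, opposite wing_a.
- front_faces: The two flat faces of the wings that lead when the screw turns clockwise (the sides that need no touching; the pushes go on the other sides). Origin on the axis, turns with the screw.
- foot: The sprung steel test foot, a disc 18 mm wide and 8 mm thick at the lower end of the screw, above the bar. The screw carries it down; it meets the bar about 2.5 rad before the screw's stop and then presses on it with 0.5 to 1.5 N.
- foot_under (a point): Centre of the underside of the foot.
- bar: The gold bar under test, 28 x 50 x 8 mm, lying loose in a shallow nest on the stand's base under the foot; origin at the centre of its underside, 14 mm above the counter.
- spare_bar: the second small gold bar, 28 x 50 x 8 mm, lying loose beside the stand; a bystander; origin at the centre of its underside.
- weight: a steel calibration weight with a knob, 32 mm wide, 47 mm tall, beside the stand; a bystander; origin at the centre of its underside.
- loupe: an eyepiece loupe, a black and steel cylinder 34 mm wide, 30 mm tall, beside the stand; a bystander; origin at the centre of its underside.
- phone: a black phone lying flat, 150 x 72 x 9 mm; a bystander; origin at the centre of its underside.
- earbud_case: a white rounded earbud case, 46 x 60 x 22 mm; a bystander; origin at the centre of its underside.
- ring_box: a small blue ring box, 50 x 50 x 39 mm; a bystander; origin at the centre of its underside.

How it is judged:
At the end, for the whole second after the job is handed in: The wing screw is turned clockwise to within 0.4 rad (23 degrees) of its stop (joint above 7.6) and at rest, the foot presses on the bar with more than 0.4 N, and the bar still lies in its nest within 4 mm of where it was (value of joint wing_screw above 7.6 rad and contact force between foot and bar above 0.4 N and distance of bar from where it was at the start of the episode below 0.004 m and velocity of joint wing_screw between -0.05 and 0.05 rad/s); the robot touches nothing.
It fails at once if a wing is pinched or gripped: its leading face is pressed with more than 12 N (contact force between the fingers and front_faces above 12 N).
It fails at once if the gold bar under test is touched by the robot, or shifted by more than 5 mm or lifted (contact force between the fingers and bar above 0.5 N or distance of bar from where it was at the start of the episode above 0.005 m).
It fails at once if a bystander is moved by more than 15 mm, or lifted (distance of any of spare_bar, weight, loupe, phone, earbud_case, ring_box from where it was at the start of the episode above 0.015 m).
It also fails if it takes over 51 s, if anything falls off the work surface, if the arm or the gripper's body presses on something with over 40 N, if the wrist force passes 120 N, or if a joint passes its speed limit or range.

## Working session

There is one attempt and no reset: what is moved stays moved. The work goes in short steps, Python scripts to look and compute and a shell command to move; the robot and the scene stay as the last step left them, time stands still between calls to the robot, and variables do not carry over. Pictures are saved under pics/ and viewed, about 8 in all and at most 12, crops included, and the job is handed in when it is done.

```bash
ls; mkdir -p pics; python3 - <<'E'
from cell import r,eyes
import cv2,numpy as np
s=r.get_state();print(s)
for n in("scene","side"):
    im=eyes.snapshot(n);cv2.imwrite(f"pics/{n}0.png",im[:,:,::-1])
    p=eyes.camera_params(n);print(n,p)
print(eyes.camera_params("wrist"))
E
```

```text
pics
{'time_s': 0.0, 'q': array([ 1.26729004e+00,  9.18770625e-02,  1.23191888e+00,  1.50864555e-05,
        1.81977750e+00, -5.66861954e-02]), 'qd': array([ 1.27463374e-03, -1.18172716e-03,  1.36645933e-03, -1.58264697e-04,
        7.61142720e-04,  2.60762321e-06]), 'joint_torque': array([-1.40982695e-03, -4.58714783e+01, -4.18033254e+01, -5.11235521e-05,
        1.11112499e-02,  5.76530141e-06]), 'position': array([0.14649701, 0.58154845, 0.23012133]), 'tool_rot': array([ 0.55813899,  0.43407079, -0.43522846, -0.55735052]), 'wrist_force': array([ 0.01553576, -0.43747227, -1.25865859]), 'ft_torque': array([-0.04509539,  0.03978122, -0.01813069]), 'width': 0.0855371774852485}
scene {'fx': 397.5374409964473, 'fy': 397.5374409964473, 'cx': 278.3449565356849, 'cy': 204.39012561424443, 'R': array([[ 0.03833276,  0.99926333,  0.00184177],
       [ 0.69419035, -0.025304  , -0.71934655],
       [-0.71877003,  0.02885308, -0.69464894]]), 't': array([-0.01173557, -0.33578602,  1.53586489])}
side {'fx': 410.7112315215, 'fy': 410.7112315215, 'cx': 273.7425515763884, 'cy': 214.4751204126114, 'R': array([[ 0.85234789, -0.522724  ,  0.01620812],
       [-0.29867352, -0.51198665, -0.80539667],
       [ 0.42929851,  0.68163721, -0.59251455]]), 't': array([-0.48967643,  0.27776694,  0.78438656])}
{'fx': 334.23812344741, 'fy': 334.23812344741, 'cx': 283.20712383375377, 'cy': 213.59089597408519, 'T_tool_cam': array([[ 9.99999459e-01,  8.76718346e-04,  5.59609809e-04,
        -2.82434501e-05],
       [-2.59902752e-04, -3.10336246e-01,  9.50626818e-01,
        -1.42504927e-01],
       [ 1.00709918e-03, -9.50626449e-01, -3.10335851e-01,
         8.03974451e-02],
       [ 0.00000000e+00,  0.00000000e+00,  0.00000000e+00,
         1.00000000e+00]])}
```

View pics/scene0.png

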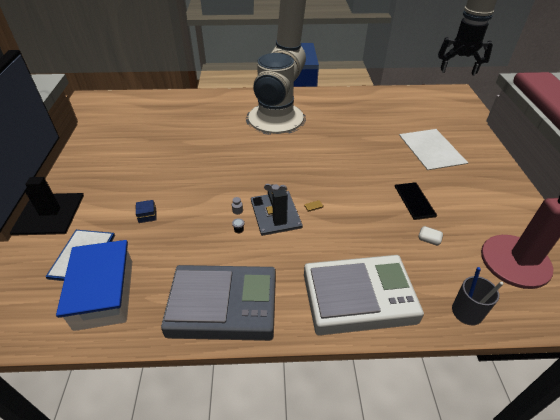

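View pics/side0.png

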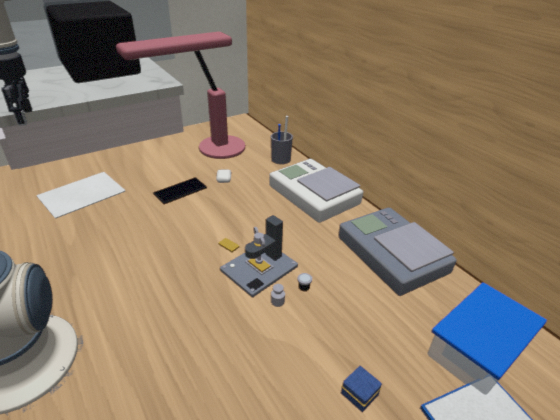

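The stand is ahead of the robot, with its pillar on the far (+x) side. Next I'll enlarge both views.

```bash
python3 - <<'E'
import cv2,numpy as np
a=cv2.imread("pics/scene0.png")[170:245,225:325];b=cv2.imread("pics/side0.png")[205:300,210:310]
f=lambda i:cv2.resize(i,None,fx=4,fy=4,interpolation=cv2.INTER_CUBIC)
a=f(a);b=f(b);a=cv2.copyMakeBorder(a,0,b.shape[0]-a.shape[0],0,0,cv2.BORDER_CONSTANT)
cv2.imwrite("pics/crop0.png",np.hstack([a,b]))
E
```

```text
(no output)
```

View pics/crop0.png

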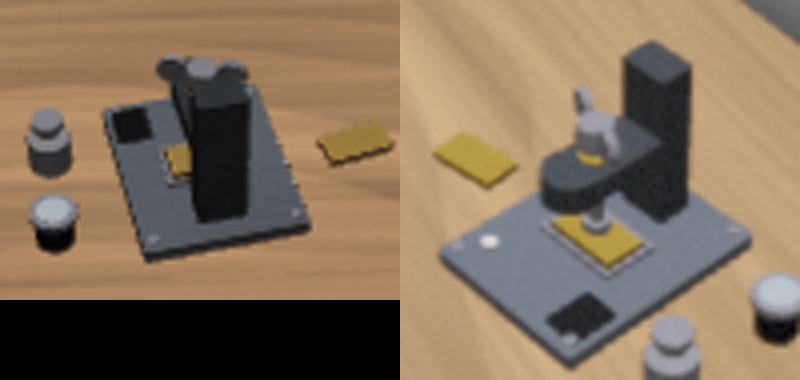

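The crop shows the base plate corners, the pillar top and the screw hub. The wings lie roughly along world y. I'll cast rays to get positions.

```bash
cat > h.py <<'E'
import numpy as np
from scipy.spatial.transform import Rotation as Ro
from cell import r,eyes
def ray(n,uv,st=None):
    p=eyes.camera_params(n);d=np.array([(uv[0]-p["cx"])/p["fx"],(uv[1]-p["cy"])/p["fy"],1])
    if n=="wrist":
        T=p["T_tool_cam"];R=Ro.from_quat(st["tool_rot"]).as_matrix()
        return R@T[:3,3]+np.array(st["position"]),R@T[:3,:3]@d
    R=np.array(p["R"]);return -R.T@p["t"],R.T@d
def onz(n,uv,z,st=None):
    o,d=ray(n,uv,st);return o+d*(z-o[2])/d[2]
E
python3 - <<'E'
from h import *
S=lambda u,v:(225+u/4,170+v/4)
D=lambda u,v:(210+(u-400)/4,205+v/4)
np.set_printoptions(precision=4,suppress=True)
for c in[(105,108),(145,250),(310,222),(258,88)]:print("base sc",onz("scene",S(*c),.014))
for c in[(442,250),(572,358),(750,237)]:print("base sd",onz("side",D(*c),.014))
print("pil sc",onz("scene",S(219,88),.126),"sd",onz("side",D(657,62),.126))
print("hub",onz("scene",S(203,68),.107),onz("side",D(596,122),.107))
for c in[(172,68),(235,70)]:print("wing sc",onz("scene",S(*c),.103))
for c in[(582,105),(610,140)]:print("wing sd",onz("side",D(*c),.103))
for n,a,b,z in[("wt",(47,122),(671,328),.045),("loupe",(53,208),(777,292),.03),("spare",(355,142),(476,158),.008)]:print(n,onz("scene",S(*a),z),onz("side",D(*b),z))
print(Ro.from_quat(r.get_state()["tool_rot"]).as_matrix())
E
```

```text
base sc [ 0.4631 -0.0873  0.014 ]
base sc [ 0.6069 -0.0584  0.014 ]
base sc [0.585  0.0566 0.014 ]
base sc [0.4451 0.0285 0.014 ]
base sd [0.4374 0.019  0.014 ]
base sd [ 0.462  -0.0952  0.014 ]
base sd [ 0.6017 -0.0649  0.014 ]
pil sc [ 0.5673 -0.0066  0.126 ] sd [ 0.5657 -0.0127  0.126 ]
hub [ 0.5258 -0.0157  0.107 ] [ 0.5199 -0.022   0.107 ]
wing sc [ 0.5205 -0.0368  0.103 ]
wing sc [0.5241 0.0063 0.103 ]
wing sd [ 0.523  -0.0002  0.103 ]
wing sd [ 0.5211 -0.0355  0.103 ]
wt [ 0.5097 -0.1267  0.045 ] [ 0.5049 -0.1287  0.045 ]
loupe [ 0.5802 -0.121   0.03  ] [ 0.5792 -0.1237  0.03  ]
spare [0.5003 0.0971 0.008 ] [0.4952 0.0906 0.008 ]
[[ 0.2443 -0.0005 -0.9697]
 [ 0.9697 -0.0017  0.2443]
 [-0.0018 -1.      0.0001]]
```

```bash
python3 -m pendant '[{"offset":[-0.032,0,-0.034],"dr":[0,0,0]},{"offset":[-0.032,0,-0.034],"dr":[0,0,0]},{"offset":[-0.032,0,-0.034],"dr":[0,0,0]},{"offset":[-0.032,0,-0.034],"dr":[0,0,0]},{"offset":[-0.032,0,-0.034],"dr":[0,0,0]},{"offset":[-0.032,0,-0.034],"dr":[0,0,0]},{"offset":[-0.032,0,-0.034],"dr":[0,0,0]},{"offset":[-0.032,0,-0.034],"dr":[0,0,0]},{"offset":[-0.032,0,-0.034],"dr":[0,0,0]},{"offset":[-0.032,0,-0.034],"dr":[0,0,0]},{"offset":[-0.032,0,-0.034],"dr":[0,0,0]},{"offset":[-0.032,0,-0.034],"dr":[0,0,0]}]' 0 20
python3 -m pendant '[{"offset":[-0.032,0,-0.033],"dr":[0,0,0]},{"offset":[-0.032,0,-0.033],"dr":[0,0,0]},{"offset":[-0.032,0,-0.033],"dr":[0,0,0]},{"offset":[-0.032,0,-0.033],"dr":[0,0,0]},{"offset":[0,0,0],"dr":[0,-0.09,0]},{"offset":[0,0,0],"dr":[0,-0.09,0]},{"offset":[0,0,0],"dr":[0,0,0]},{"offset":[0,0,0],"dr":[0,0,0]}]' 0 20
python3 - <<'E'
from h import *
import cv2,json
s=r.get_state();im=eyes.snapshot("wrist")
json.dump({k:list(map(float,s[k])) for k in("position","tool_rot")},open("st1.json","w"))
cv2.imwrite("pics/w1.png",im[:,:,::-1]);print(s["time_s"],s["position"],s["q"],s["width"])
E
```

```text
time_s: 1.3
position: [0.4489, 0.1079, 0.231]
tool_rot: [-0.558, -0.435, 0.435, 0.558]
wrist_force: [0.2, 1.0, -0.5]
width: 0.0002
time_s: 2.1
position: [0.545, -0.0465, 0.231]
tool_rot: [-0.517, -0.482, 0.483, 0.517]
wrist_force: [-0.2, 0.4, 0.1]
width: -0.0001
2.1 [ 0.54500787 -0.04649176  0.23095617] [-1.47306154e-01 -5.13468683e-02  1.37557626e+00  1.43218291e-05
  1.81797101e+00 -1.64900044e+00] -0.0001019034891640936
```

View pics/w1.png

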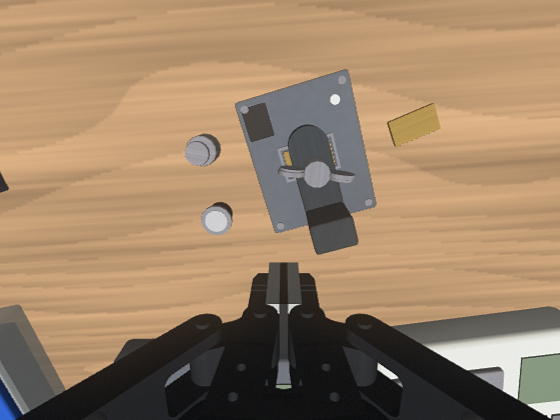

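The wrist view shows the hub at (317,174), with wings near (290,172) and (344,176). The pillar top is near (336,233), and the closed fingertips are about 15 mm wide. The finger side is clear.

```bash
python3 - <<'E'
from h import *
import json
np.set_printoptions(precision=4,suppress=True)
s=json.load(open("st1.json"))
W=lambda uv,z:onz("wrist",uv,z,s)
hub=W((317,174),.106);print("hub",hub,"pil",W((336,233),.126))
a,b=W((290,170),.112),W((344,175),.112);print(a,b,np.degrees(np.arctan2(*(a-b)[[1,0]])))
c=[W(p,.014) for p in[(236,102),(347,70),(376,206),(276,231)]];print(np.array(c),np.mean(c,0))
print("yaw",np.degrees(np.arctan2(*Ro.from_quat(s["tool_rot"]).as_matrix()[[1,0],0])))
R=Ro.from_quat(s["tool_rot"]).as_matrix();print("hub in tool",R.T@(hub-s["position"]))
E
```

```text
hub [ 0.5201 -0.0171  0.106 ] pil [ 0.5644 -0.0055  0.126 ]
[ 0.5142 -0.0388  0.112 ] [0.5211 0.0037 0.112 ] -99.23950429017977
[[ 0.459  -0.0886  0.014 ]
 [ 0.4366  0.0247  0.014 ]
 [ 0.5799  0.0559  0.014 ]
 [ 0.6022 -0.0584  0.014 ]] [ 0.5194 -0.0166  0.014 ]
yaw 86.04094386284508
hub in tool [0.0276 0.125  0.0268]
```

```bash
python3 -m pendant '[{"offset":[0,0.046,0.002],"dr":[0,0,0]},{"offset":[0,0.046,0.001],"dr":[0,0,0]},{"offset":[0,0.046,0],"dr":[0,0,0]},{"offset":[0,0,0.005],"dr":[0,0,0]},{"offset":[0,0,0.005],"dr":[0,0,0]},{"offset":[0,0,0],"dr":[0,0,0]},{"offset":[-0.0017,0,0.004],"dr":[0,0.14,0]},{"offset":[-0.0017,0,0.004],"dr":[0,0.14,0]},{"offset":[-0.0017,0,0.004],"dr":[0,0.14,0]},{"offset":[-0.0017,0,0.004],"dr":[0,0.14,0]},{"offset":[0,0,0],"dr":[0,0,0]}]'
cat > look.py <<'E'
from h import *
import cv2,sys,json
np.set_printoptions(precision=4,suppress=True)
s=r.get_state();n=sys.argv[1];R=Ro.from_quat(s["tool_rot"]).as_matrix()
hub=np.array([.520,-.017,.1])
print(s["time_s"],s["position"],"F tool",R.T@s["wrist_force"],"yaw",np.degrees(np.arctan2(R[1,0],R[0,0])),"hub in tool",R.T@(hub-s["position"]),"q6",s["q"][5])
if len(sys.argv)>2:
    w=eyes.snapshot("wrist");d=eyes.snapshot("side")[205:300,210:310]
    w=w[60:330,130:450];d=cv2.resize(d,None,fx=4,fy=4,interpolation=cv2.INTER_CUBIC)
    w=cv2.resize(w,None,fx=380/270,fy=380/270)[:,:400]
    cv2.imwrite(f"pics/{n}.png",np.hstack([w,d[:380]])[:,:,::-1])
    json.dump({k:list(map(float,s[k])) for k in("position","tool_rot")},open(n+".json","w"))
E
python3 look.py a1 1
```

```text
time_s: 3.25
position: [0.5167, -0.0481, 0.0971]
tool_rot: [0.631, 0.323, -0.319, -0.629]
wrist_force: [0.6, -0.8, 1.0]
width: -0.0001
3.25 [ 0.5167 -0.0481  0.0971] F tool [-0.2801 -0.9778 -0.9304] yaw 54.0010442883666 hub in tool [ 0.0271 -0.0029  0.0156] q6 -1.1008770290665129
```

View pics/a1.png

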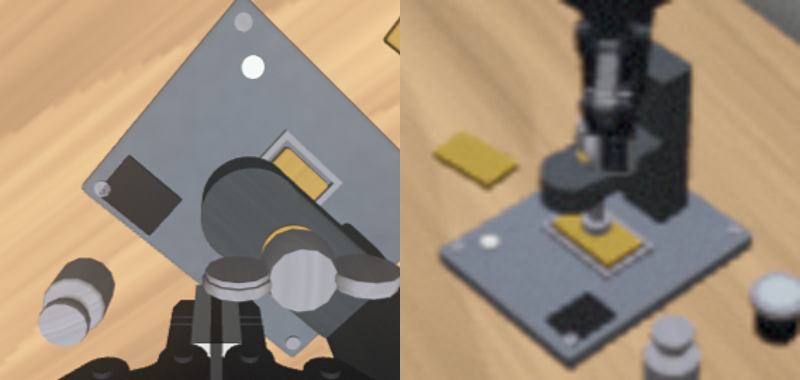

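The left wing (about (237,275) in the crop) lies flat against the front of the fingers, and the screw is turning. I'll continue the arc, a little lower.

```bash
python3 -m pendant '[{"offset":[-0.0017,0.001,0.004],"dr":[0,0.14,0]},{"offset":[-0.0017,0.001,0.004],"dr":[0,0.14,0]},{"offset":[-0.0017,0.001,0.004],"dr":[0,0.14,0]},{"offset":[-0.0017,0.001,0.004],"dr":[0,0.14,0]},{"offset":[-0.0017,0,0.004],"dr":[0,0.14,0]},{"offset":[-0.0017,0,0.004],"dr":[0,0.14,0]},{"offset":[-0.0017,0,0.004],"dr":[0,0.14,0]},{"offset":[-0.0017,0,0.004],"dr":[0,0.14,0]},{"offset":[-0.0017,0,0.004],"dr":[0,0.14,0]},{"offset":[-0.0017,0,0.004],"dr":[0,0.14,0]}]'
python3 look.py a2
```

```text
time_s: 4.35
position: [0.4894, -0.0179, 0.0904]
tool_rot: [0.689, -0.16, 0.161, -0.688]
wrist_force: [-0.4, -1.7, -0.7]
width: 0.0003
4.35 [ 0.4894 -0.0179  0.0904] F tool [ 0.3619  0.6741 -1.6833] yaw -26.283933818251192 hub in tool [ 0.0271 -0.0096  0.0144] q6 0.3532174205763041
```

```bash
python3 -m pendant '[{"offset":[-0.0017,0,0.004],"dr":[0,0.14,0]},{"offset":[-0.0017,0,0.004],"dr":[0,0.14,0]},{"offset":[-0.0017,0,0.004],"dr":[0,0.14,0]},{"offset":[-0.0017,0,0.004],"dr":[0,0.14,0]},{"offset":[-0.0017,0,0.004],"dr":[0,0.14,0]},{"offset":[-0.0017,0,0.004],"dr":[0,0.14,0]},{"offset":[-0.0017,0,0.004],"dr":[0,0.14,0]},{"offset":[-0.0017,0,0.004],"dr":[0,0.14,0]},{"offset":[-0.0017,0,0.004],"dr":[0,0.14,0]}]'
python3 look.py a3 
python3 -m pendant '[{"offset":[-0.0017,0,0.004],"dr":[0,0.14,0]},{"offset":[-0.0017,0,0.004],"dr":[0,0.14,0]},{"offset":[-0.0017,0,0.004],"dr":[0,0.14,0]},{"offset":[0,0,0],"dr":[0,0,0]}]'
python3 look.py a3 1
```

```text
time_s: 5.25
position: [0.5101, 0.0127, 0.0899]
tool_rot: [-0.462, 0.536, -0.535, 0.462]
wrist_force: [-0.4, 1.0, -1.2]
width: 0.0001
5.25 [0.5101 0.0127 0.0899] F tool [-0.9112  1.1535 -0.5449] yaw -98.44015605863817 hub in tool [ 0.0279 -0.0101  0.0142] q6 1.6759675701733956
time_s: 5.65
position: [0.5234, 0.014, 0.09]
tool_rot: [0.341, -0.619, 0.619, -0.342]
wrist_force: [0.1, -0.4, 0.1]
width: -0.0001
5.65 [0.5234 0.014  0.09  ] F tool [ 0.2717 -0.0993  0.2682] yaw -122.28483009096126 hub in tool [ 0.028  -0.01    0.0137] q6 2.0958779813655224
```

View pics/a3.png

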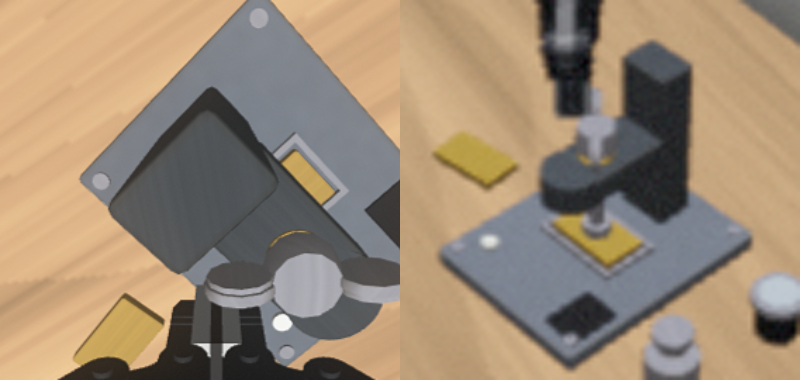

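The wing is still on the fingertip, now at about 58° in world axes after roughly 155° of turning. The bar is undisturbed. I'll back off, lift, swing back about 184° and take the other wing.

```bash
python3 -m pendant '[{"offset":[0,0,-0.01],"dr":[0,0,0]},{"offset":[0,-0.025,0],"dr":[0,0,0]},{"offset":[0,-0.025,0],"dr":[0,0,0]},{"offset":[0.0036,0,-0.0037],"dr":[0,-0.14,0]},{"offset":[0.0036,0,-0.0037],"dr":[0,-0.14,0]},{"offset":[0.0036,0,-0.0037],"dr":[0,-0.14,0]},{"offset":[0.0036,0,-0.0037],"dr":[0,-0.14,0]},{"offset":[0.0036,0,-0.0037],"dr":[0,-0.14,0]},{"offset":[0.0036,0,-0.0037],"dr":[0,-0.14,0]},{"offset":[0.0036,0,-0.0037],"dr":[0,-0.14,0]},{"offset":[0.0036,0,-0.0037],"dr":[0,-0.14,0]},{"offset":[0.0036,0,-0.0037],"dr":[0,-0.14,0]}]'
python3 -m pendant '[{"offset":[0.0036,0,-0.0037],"dr":[0,-0.14,0]},{"offset":[0.0036,0,-0.0037],"dr":[0,-0.14,0]},{"offset":[0.0036,0,-0.0037],"dr":[0,-0.14,0]},{"offset":[0.0036,0,-0.0037],"dr":[0,-0.14,0]},{"offset":[0.0036,0,-0.0037],"dr":[0,-0.14,0]},{"offset":[0.0036,0,-0.0037],"dr":[0,-0.14,0]},{"offset":[0.0036,0,-0.0037],"dr":[0,-0.14,0]},{"offset":[0.0036,0,-0.0037],"dr":[0,-0.14,0]},{"offset":[0.0036,0,-0.0037],"dr":[0,-0.14,0]},{"offset":[0.0036,0,-0.0037],"dr":[0,-0.14,0]},{"offset":[0.0036,0,-0.0037],"dr":[0,-0.14,0]},{"offset":[0.0036,0,-0.0037],"dr":[0,-0.14,0]}]'
python3 -m pendant '[{"offset":[0.0036,0,-0.0037],"dr":[0,-0.14,0]},{"offset":[0.0036,0,-0.0037],"dr":[0,-0.14,0]},{"offset":[0,0,0],"dr":[0,0,0]}]'
python3 look.py b1 1
```

```text
time_s: 6.95
position: [0.4824, -0.0109, 0.1397]
tool_rot: [-0.642, 0.297, -0.297, 0.642]
wrist_force: [-0.1, 0.0, -0.2]
width: -0.0002
time_s: 8.15
position: [0.5167, -0.054, 0.1397]
tool_rot: [0.65, 0.28, -0.279, -0.649]
wrist_force: [-1.5, 0.2, -0.9]
width: 0.0001
time_s: 8.45
position: [0.5271, -0.0531, 0.1395]
tool_rot: [0.605, 0.366, -0.366, -0.605]
wrist_force: [0.2, -0.9, -0.8]
width: 0.0002
8.45 [ 0.5271 -0.0531  0.1395] F tool [-0.6809  0.7613 -0.5348] yaw 62.319416231198616 hub in tool [0.0286 0.0395 0.0231] q6 -1.252322772403943
```

View pics/b1.png

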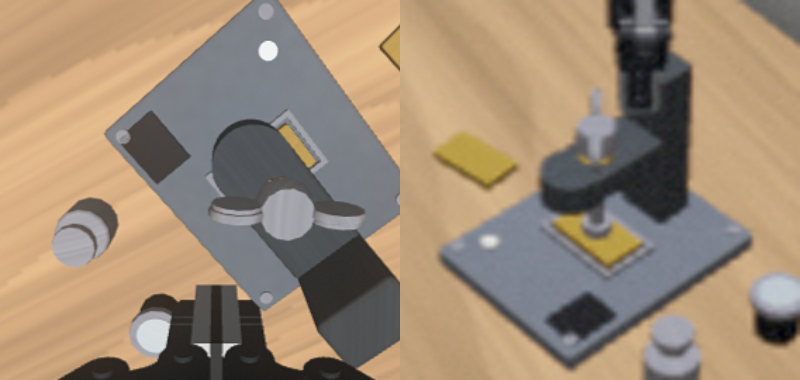

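The other wing is in front of the finger with a clear gap. Next I'll lower, close up to it and push.

```bash
python3 -m pendant '[{"offset":[0,0.025,0],"dr":[0,0,0]},{"offset":[0,0.025,0],"dr":[0,0,0]},{"offset":[0,0,0.005],"dr":[0,0,0]},{"offset":[0,0,0.004],"dr":[0,0,0]},{"offset":[-0.0017,0,0.004],"dr":[0,0.14,0]},{"offset":[-0.0017,0,0.004],"dr":[0,0.14,0]},{"offset":[-0.0017,0,0.004],"dr":[0,0.14,0]},{"offset":[-0.0017,0,0.004],"dr":[0,0.14,0]},{"offset":[-0.0017,0,0.004],"dr":[0,0.14,0]},{"offset":[-0.0017,0,0.004],"dr":[0,0.14,0]}]'
python3 look.py b2
python3 -m pendant '[{"offset":[-0.0017,0,0.004],"dr":[0,0.14,0]},{"offset":[-0.0017,0,0.004],"dr":[0,0.14,0]},{"offset":[-0.0017,0,0.004],"dr":[0,0.14,0]},{"offset":[-0.0017,0,0.004],"dr":[0,0.14,0]},{"offset":[-0.0017,0,0.004],"dr":[0,0.14,0]},{"offset":[-0.0017,0,0.004],"dr":[0,0.14,0]},{"offset":[-0.0017,0,0.004],"dr":[0,0.14,0]},{"offset":[-0.0017,0,0.004],"dr":[0,0.14,0]}]'
python3 look.py b3
```

```text
time_s: 9.55
position: [0.4968, -0.0389, 0.0916]
tool_rot: [0.703, 0.085, -0.082, -0.702]
wrist_force: [0.8, -1.2, -0.8]
width: 0.0
9.55 [ 0.4968 -0.0389  0.0916] F tool [ 0.5188  0.8445 -1.3387] yaw 13.58259994565036 hub in tool [ 0.0277 -0.0084  0.0158] q6 -0.3829470245281998
time_s: 10.35
position: [0.4911, -0.0058, 0.0912]
tool_rot: [-0.639, 0.302, -0.303, 0.639]
wrist_force: [-1.0, -1.1, -1.5]
width: 0.0003
10.35 [ 0.4911 -0.0058  0.0912] F tool [ 0.1826  1.4845 -1.4337] yaw -50.57119647323314 hub in tool [ 0.027  -0.0087  0.0152] q6 0.8017046150482234
```

```bash
for i in 1; do python3 -m pendant '[{"offset":[-0.0017,0,0.004],"dr":[0,0.14,0]},{"offset":[-0.0017,0,0.004],"dr":[0,0.14,0]},{"offset":[-0.0017,0,0.004],"dr":[0,0.14,0]}]'; done
python3 look.py b4
```

```text
time_s: 10.65
position: [0.4986, 0.005, 0.0912]
tool_rot: [-0.562, 0.428, -0.429, 0.563]
wrist_force: [-0.8, 0.8, -0.1]
width: -0.0001
10.65 [0.4986 0.005  0.0912] F tool [-0.9744  0.0596 -0.6125] yaw -74.62262096813099 hub in tool [ 0.0269 -0.0088  0.0148] q6 1.2440934540327326
```

```bash
python3 -m pendant '[{"offset":[-0.0017,0,0.004],"dr":[0,0.14,0]},{"offset":[-0.0017,0,0.004],"dr":[0,0.14,0]}]'
python3 look.py b5
```

```text
time_s: 10.85
position: [0.5057, 0.0101, 0.0912]
tool_rot: [0.497, -0.503, 0.503, -0.498]
wrist_force: [-5.6, -0.2, -0.4]
width: 0.0003
10.85 [0.5057 0.0101 0.0912] F tool [ 0.2527  0.4389 -5.6303] yaw -90.65854287466335 hub in tool [ 0.0269 -0.0088  0.0146] q6 1.5346472580881263
```

Force against the push has jumped to 5.6 N, which may be the stop. I'll confirm with small steps.

```bash
python3 -m pendant '[{"offset":[-0.0006,0,0.0014],"dr":[0,0.05,0]},{"offset":[0,0,0],"dr":[0,0,0]}]'
python3 look.py b6;  python3 -m pendant '[{"offset":[-0.0006,0,0.0014],"dr":[0,0.05,0]},{"offset":[0,0,0],"dr":[0,0,0]}]'
python3 look.py b7 1
```

```text
time_s: 11.05
position: [0.5058, 0.0106, 0.091]
tool_rot: [-0.486, 0.515, -0.513, 0.485]
wrist_force: [-7.7, 0.4, 1.7]
width: -0.0003
11.05 [0.5058 0.0106 0.091 ] F tool [ 0.087  -1.6467 -7.758 ] yaw -93.27467539560286 hub in tool [ 0.0267 -0.009   0.0157] q6 1.5815036797179314
time_s: 11.25
position: [0.5062, 0.0112, 0.091]
tool_rot: [-0.474, 0.527, -0.525, 0.471]
wrist_force: [-12.0, 0.8, 4.0]
width: 0.0004
11.25 [0.5062 0.0112 0.091 ] F tool [  0.4851  -3.9691 -12.0708] yaw -96.12605074946546 hub in tool [ 0.0266 -0.0091  0.0167] q6 1.6324541638949037
```

View pics/b7.png

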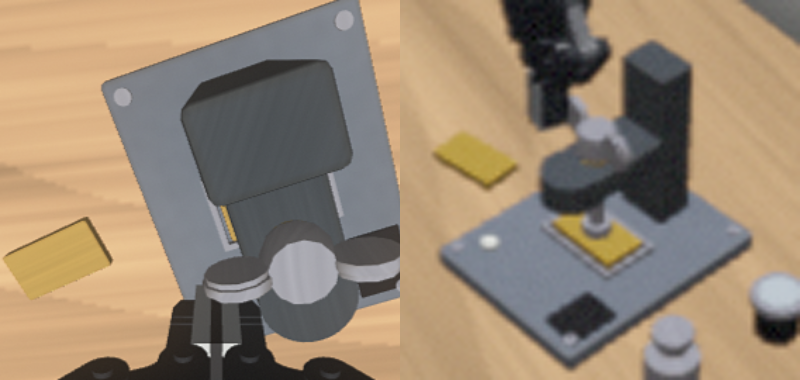

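The force climbs to 12 N with no motion, so this is the firm stop. The total turn of about 6.2 rad also fits the possible start range of 0 to 2. I'll back off, lift and check.

```bash
python3 -m pendant '[{"offset":[0,0,-0.007],"dr":[0,0,0]},{"offset":[0,0,-0.007],"dr":[0,0,0]},{"offset":[0,-0.03,0],"dr":[0,0,0]},{"offset":[0,-0.03,-0.01],"dr":[0,0,0]},{"offset":[0,-0.03,-0.01],"dr":[0,0,0]},{"offset":[0,0,0],"dr":[0,0,0]},{"offset":[0,0,0],"dr":[0,0,0]}]'
python3 look.py c1 1
```

```text
time_s: 12.05
position: [0.4752, 0.0143, 0.1812]
tool_rot: [0.472, -0.525, 0.527, -0.474]
wrist_force: [0.5, -0.1, -0.7]
width: -0.0002
12.05 [0.4752 0.0143 0.1812] F tool [0.0694 0.7454 0.516 ] yaw -96.03740887652911 hub in tool [0.0264 0.0814 0.0475] q6 1.6346523723939783
```

View pics/c1.png

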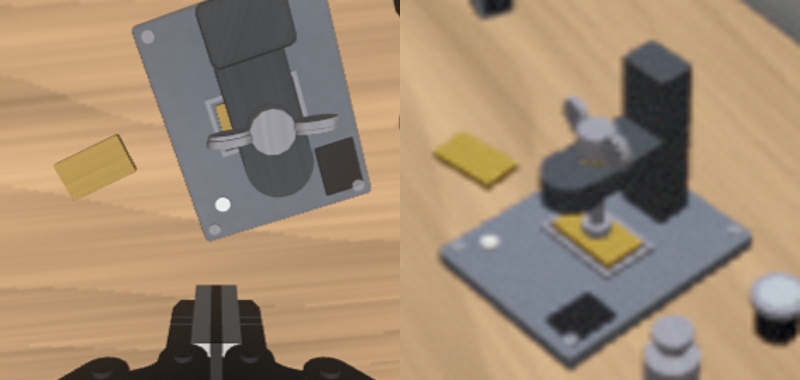

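The robot is clear and the foot sits on the bar in its nest. I'll compare the wing's resting angle with its angle at the stop.

```bash
python3 - <<'E'
from h import *
import json
f=270/380
for n,l,rr in[("b7",(236,262),(372,250)),("c1",(228,133),(318,116))]:
    s=json.load(open(n+".json"));W=lambda p:onz("wrist",(130+p[0]*f,60+p[1]*f),.1086,s)
    a,b=W(l),W(rr);print(n,a,b,np.degrees(np.arctan2(*(a-b)[[1,0]])))
E
```

```text
b7 [0.52988279 0.00282809 0.1086    ] [ 0.52950171 -0.03615537  0.1086    ] 89.43991860572989
c1 [0.52315322 0.00366104 0.1086    ] [ 0.52650875 -0.03736779  0.1086    ] 94.67550071069067
```

```bash
python3 -c "
from cell import finish_job;print(finish_job())"
```

```text
the job is handed in; nothing more can be done
None
```

I turned the wing screw clockwise to its stop and handed the job in at about 12 s of the 51 s allowed. It took two strokes, one on each wing, about 6.2 rad in all. The closed fingertips pushed only on the wings' trailing faces.

**Stop reached:** over the last small steps the push force rose from 1 N to 12 N while the finger moved less than 1 mm. That much turning means the screw started at about 1.8 rad, inside the stated range of 0 to 2.

**Last checks:**
- **Wing angle:** after I backed off, it read 95° against 89° while pressed at the stop. That 5° gap is probably picking error, or a slight spring-back, and is well inside the 23° allowed.
- **Foot and bar:** the picture shows the foot on the bar and the bar still in its nest. I could not measure the foot force directly.
- **Surroundings:** the spare bar, weight and loupe look unmoved. The phone, earbud case and ring box were out of the last views, and the finger stayed well away from them. The gripper is clear of everything.

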